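# Load the thread stand from the storage rack

## Task

The wooden rack holds four cones of thread in the order in which the overlocker is to be threaded. Move all four onto the pins of the white thread stand in the same left-to-right order, one cone to a pin, each standing upright and fully down on its felt disc; leave the little bobbins on their rack pegs.

Things in the scene. Friction and masses are not known exactly. Their poses are not given: they have to be found in the camera images.
- rack: Fixed light wooden rack, board 120 x 324 x 20 mm. Origin: centre of underside; x away from the robot, y left along the row (yaw within 0.26 rad). Four dowels (8 mm thick, 55 mm tall above the board) at x = +22, y = +114, +38, -38, -114 mm carry the cones; short pegs at x = -32 mm, same y, the bobbins. Both stand on the board, 20 mm above the table. Darker end cheeks 30 mm high.
- stand: Fixed white plate 100 x 312 x 14 mm, left or right of the rack, empty at the start. Origin: centre of underside; x away from the robot, y left along the row (yaw within 0.26 rad). Four grey felt discs, 62 mm wide, tops 16 mm above the table, each with a steel pin 8 mm thick, 50 mm tall above the felt, at x = 0, y = +114, +38, -38, -114 mm. Behind (x = +72 mm) a grey mast socket 36 mm high.
- cone_cream: Cone of pale cream thread, rigid, about 120 g, upright on a rack dowel. Origin: centre of its foot, z up its axis. Wound body 54 mm wide at the foot, 47 at 58 mm height, 44.5 at 78 mm (grip here); white core end 28 mm wide up to 90 mm. Hollow right through: bore 36 mm wide at the foot, 26 at 78 mm, 22 at the top. Lift it 57 mm or more to clear the dowel; seated, its origin is at the felt's top.
- cone_coral: Cone of coral red thread, rigid, about 120 g, upright on a rack dowel. Origin: centre of its foot, z up its axis. Wound body 54 mm wide at the foot, 47 at 58 mm height, 44.5 at 78 mm (grip here); white core end 28 mm wide up to 90 mm. Hollow right through: bore 36 mm wide at the foot, 26 at 78 mm, 22 at the top. Lift it 57 mm or more to clear the dowel; seated, its origin is at the felt's top.
- cone_teal: Cone of blue-green (teal) thread, rigid, about 120 g, upright on a rack dowel. Origin: centre of its foot, z up its axis. Wound body 54 mm wide at the foot, 47 at 58 mm height, 44.5 at 78 mm (grip here); white core end 28 mm wide up to 90 mm. Hollow right through: bore 36 mm wide at the foot, 26 at 78 mm, 22 at the top. Lift it 57 mm or more to clear the dowel; seated, its origin is at the felt's top.
- cone_brown: Cone of dark brown thread, rigid, about 120 g, upright on a rack dowel. Origin: centre of its foot, z up its axis. Wound body 54 mm wide at the foot, 47 at 58 mm height, 44.5 at 78 mm (grip here); white core end 28 mm wide up to 90 mm. Hollow right through: bore 36 mm wide at the foot, 26 at 78 mm, 22 at the top. Lift it 57 mm or more to clear the dowel; seated, its origin is at the felt's top.
- bobbin_cream: Small bobbin of pale cream thread, 25 mm wide, 11 mm high, loose on the short rack peg 54 mm in front (robot side) of the pale cream cone's first place; it stays there and so keeps showing that place. Origin: centre of its underside.
- bobbin_coral: Small bobbin of coral red thread, 25 mm wide, 11 mm high, loose on the short rack peg 54 mm in front (robot side) of the coral red cone's first place; it stays there and so keeps showing that place. Origin: centre of its underside.
- bobbin_teal: Small bobbin of blue-green (teal) thread, 25 mm wide, 11 mm high, loose on the short rack peg 54 mm in front (robot side) of the blue-green (teal) cone's first place; it stays there and so keeps showing that place. Origin: centre of its underside.
- bobbin_brown: Small bobbin of dark brown thread, 25 mm wide, 11 mm high, loose on the short rack peg 54 mm in front (robot side) of the dark brown cone's first place; it stays there and so keeps showing that place. Origin: centre of its underside.

How it is judged:
At the end, for the whole second after the job is handed in: Each cone stands on the stand's pin of the same rank, counted along the row, as the rack dowel it started on (the dowel behind its bobbin): within 13 mm of the pin along x and y of the stand, foot within 5 mm of the felt's top, axis within 0.08 rad of vertical, at rest (((y of bobbin_cream in the frame of rack between 0.094 and 0.134 m and y of cone_cream in the frame of stand between 0.101 and 0.127 m) or (y of bobbin_cream in the frame of rack between 0.018 and 0.058 m and y of cone_cream in the frame of stand between 0.025 and 0.051 m) or (y of bobbin_cream in the frame of rack between -0.058 and -0.018 m and y of cone_cream in the frame of stand between -0.051 and -0.025 m) or (y of bobbin_cream in the frame of rack between -0.134 and -0.094 m and y of cone_cream in the frame of stand between -0.127 and -0.101 m)) and x of cone_cream in the frame of stand between -0.013 and 0.013 m and z of cone_cream in the frame of stand between 0.011 and 0.021 m and angle between each of cone_cream, cone_coral, cone_teal, cone_brown's own z axis and vertical below 0.08 rad and linear speed of each of cone_cream, cone_coral, cone_teal, cone_brown below 0.02 m/s and angular speed of each of cone_cream, cone_coral, cone_teal, cone_brown below 0.2 rad/s and ((y of bobbin_coral in the frame of rack between 0.094 and 0.134 m and y of cone_coral in the frame of stand between 0.101 and 0.127 m) or (y of bobbin_coral in the frame of rack between 0.018 and 0.058 m and y of cone_coral in the frame of stand between 0.025 and 0.051 m) or (y of bobbin_coral in the frame of rack between -0.058 and -0.018 m and y of cone_coral in the frame of stand between -0.051 and -0.025 m) or (y of bobbin_coral in the frame of rack between -0.134 and -0.094 m and y of cone_coral in the frame of stand between -0.127 and -0.101 m)) and x of cone_coral in the frame of stand between -0.013 and 0.013 m and z of cone_coral in the frame of stand between 0.011 and 0.021 m and ((y of bobbin_teal in the frame of rack between 0.094 and 0.134 m and y of cone_teal in the frame of stand between 0.101 and 0.127 m) or (y of bobbin_teal in the frame of rack between 0.018 and 0.058 m and y of cone_teal in the frame of stand between 0.025 and 0.051 m) or (y of bobbin_teal in the frame of rack between -0.058 and -0.018 m and y of cone_teal in the frame of stand between -0.051 and -0.025 m) or (y of bobbin_teal in the frame of rack between -0.134 and -0.094 m and y of cone_teal in the frame of stand between -0.127 and -0.101 m)) and x of cone_teal in the frame of stand between -0.013 and 0.013 m and z of cone_teal in the frame of stand between 0.011 and 0.021 m and ((y of bobbin_brown in the frame of rack between 0.094 and 0.134 m and y of cone_brown in the frame of stand between 0.101 and 0.127 m) or (y of bobbin_brown in the frame of rack between 0.018 and 0.058 m and y of cone_brown in the frame of stand between 0.025 and 0.051 m) or (y of bobbin_brown in the frame of rack between -0.058 and -0.018 m and y of cone_brown in the frame of stand between -0.051 and -0.025 m) or (y of bobbin_brown in the frame of rack between -0.134 and -0.094 m and y of cone_brown in the frame of stand between -0.127 and -0.101 m)) and x of cone_brown in the frame of stand between -0.013 and 0.013 m and z of cone_brown in the frame of stand between 0.011 and 0.021 m); the robot touches nothing.
It fails at once if a bobbin is moved from its rack peg (more than 15 mm) (distance of any of bobbin_cream, bobbin_coral, bobbin_teal, bobbin_brown from where it was at the start of the episode above 0.015 m).
It also fails if it takes over 102 s, if anything falls off the work surface, if the arm or the gripper's body presses on something with over 40 N, if the wrist force passes 120 N, or if a joint passes its speed limit or range.

## Robot

A 7-joint arm with a two-finger parallel gripper is mounted at the origin on the work surface. World frame = base frame: x ahead of the robot, y to its left, z up, the work surface at z = 0. Lengths are in m, angles in rad, forces in N, time in s.
With the tool pointing down it reaches from about 0.4 to 0.75 m from the base axis. Payload 19.5 kg.
Tool frame: the origin (TCP) lies midway between the tips of the shut fingers; the grasp point (between the pads) lies 19 mm behind it (r.tcp_to_grasp is the distance from the TCP to the grasp point, in m); z points along the fingers, x is the direction in which the jaws open and shut, and the axes are right-handed (so a half turn about z gives the same grasp; the last joint's range is limited). The gripper opens to 85 mm and grips with 20 to 120 N. Pads are 22 mm wide; open, the fingers measure 114 mm over their backs; the gripper's body (76 mm by 85 mm) begins 54 mm behind the grasp point. The pads swing forward as they close: fully open they stand 13 mm farther back than shut.
Start: joints at [1.146, 0.707, -0.028, 1.485, 0.022, 0.951, -0.075], TCP at [0.215, -0.533, 0.231] pointing down, gripper open.
Joint ranges: [-2.71, 2.71], [-0.32, 2.16], [-1.57, 1.52], [0, 2.45], [-1.46, 4.6], [0, 2.02], [-2.83, 2.83]. Speed limits (rad/s): [1.89, 1.89, 2.57, 2.57, 3.01, 3.01, 3.01].

## Interface

Orientations are given as a rotation vector (axis times angle).
In Python, from plant import r gives the robot as it stands.
- The arm moves only by the shell command python3 -m creep 'ROWS' [FORCE]. ROWS is JSON, a list of rows, each a list of 5 numbers: the shift along the world's x, y, z in cm, then the turn about the world's z in rad, then the closure, from 0 (fully open) to 1 (shut). In form: [[x, y, z, spin, hand], ...]. A call has exactly 10 rows; each row shifts and turns the commanded pose from where the row before left it; what a row does not reach is not made up. A row lasts 1/10 s, in which the tool goes at most 50 mm and 8.59 degrees, less where a joint would pass 70% of its speed; a pose out of reach is approached as far as the arm can. A call is refused whole if a number of a shift passes 5 or a number of a turn 0.15, either way. A call with a gripper value outside its range is refused whole. The fingers move at their own pace and stop on an object; FORCE is the grip in N (left out, the last holds). Time passes only in rows, so rows that do not move let the fingers close, or fill a call up. It gives the time, the measured TCP pose, the force and the opening at its end, in the units of the state.
- r.read_state(): the state, without advancing time (a new reading comes with each control period).
- r.get_image(name): name is "side" or "top"; returns a dict with "image" (400x640x3 uint8, red, green, blue), "range_z" (400x640 float32, m along the optical axis (not along the pixel's ray), 0 where there is no reading), "fx", "fy", "cx", "cy" (pixels), "distortion" ([k1, k2, p1, p2, k3] as OpenCV has them; the pictures are not rectified), "rvec" (rotation vector, rad) and "tvec" (3), from world to camera coordinates, as OpenCV has them. Camera axes: x right, y down, z forward; pixel columns grow to the right and rows downward; lengths in m; the calibration is good to about 2 mm. A picture is of the moment at which its call begins.
- r.sign_off(): hands the job in, once; it reports no verdict.
Trained networks look in a picture, given as the dict that the camera call returned (one of the last four; its "shot" number tells which), for a name from the list of things; names that differ only in an ending like _2 or _b are one class to them, and where a whole thing is asked for, a point or a joint stands for the part that bears it (a point fixed in the world has none). Each returns a list of dicts, best first, with "score" (0 to 1); they miss things now and then, are a little off and sometimes report something else, mostly with a low value. They report only what shows in the picture. A call takes as long as a camera call.
- r.spot_in(picture, name): "extent" ([centre column, centre row, width, height] in pixels, round what is visible of it).
The state is a dict: "clock": time; "joints": joint angles; "qvel": joint speeds; "tau": joint torques, N m; "eef_pos": TCP position; "ee_rot": TCP orientation; "wrist_force": force on the tool from outside, world axes, zero at the start; "moment": the same for the moment, N m; "gripper_width": finger opening in m.
Only numpy, scipy, OpenCV 4.12 (cv2) and the standard library are available. Lean on these libraries where they do the work, as an engineer would, in place of code of your own. Each camera call takes 0.05 s, during which the arm holds its last target. There are 200 camera calls.

## Working session

There is one attempt and no reset: what is moved stays moved. The work goes in short steps, Python scripts to look and compute and a shell command to move; the robot and the scene stay as the last step left them, time stands still between calls to the robot, and variables do not carry over. Pictures are saved under pics/ and viewed, about 12 in all and at most 16, crops included, and the job is handed in when it is done.

```bash
ls; mkdir -p pics; cat > h.py <<'E'
import numpy as np, cv2
from plant import r
def shot(n,f=None):
    d=r.get_image(n)
    if f: cv2.imwrite('pics/'+f,d['image'][:,:,::-1])
    return d
def cloud(d):
    H,W=d['range_z'].shape
    K=np.array([[d['fx'],0,d['cx']],[0,d['fy'],d['cy']],[0,0,1.]])
    uv=np.stack(np.meshgrid(np.arange(W),np.arange(H)),-1).reshape(-1,1,2).astype(float)
    n=cv2.undistortPoints(uv,K,np.array(d['distortion'],float))[:,0]
    z=d['range_z'].reshape(-1,1)
    pc=np.hstack([n*z,z])
    R=cv2.Rodrigues(np.array(d['rvec'],float))[0]
    p=(pc-np.array(d['tvec']).reshape(1,3))@R
    p[z[:,0]==0]=np.nan
    return p.reshape(H,W,3)
E
python3 - <<'E'
from h import *
s=r.read_state();print({k:np.round(v,3) for k,v in s.items()})
for n in('top','side'):
    d=shot(n,n+'0.png');p=cloud(d)
    R=cv2.Rodrigues(np.array(d['rvec'],float))[0];print(n,'cam at',-R.T@np.array(d['tvec']).ravel())
    for t in['rack','stand']+[a+'_'+c for a in('cone','bobbin') for c in('cream','coral','teal','brown')]:
        for o in r.spot_in(d,t)[:2]:
            e=np.array(o['extent']);u,v=int(e[0]),int(e[1]);print(t,round(o['score'],2),e.round(),np.nanmedian(p[max(v-2,0):v+3,max(u-2,0):u+3],(0,1)).round(3))
E
```

```text
pics
{'clock': np.float64(0.0), 'joints': array([ 1.146,  0.707, -0.028,  1.485,  0.022,  0.951, -0.075]), 'qvel': array([-0.   ,  0.002,  0.   ,  0.002,  0.001,  0.   ,  0.001]), 'tau': array([-3.0000e-03, -8.8320e+01,  1.2330e+00, -2.3618e+01,  1.7000e-02,
        6.0000e-03,  0.0000e+00]), 'eef_pos': array([ 0.215, -0.533,  0.231]), 'ee_rot': array([-2.603e+00,  1.758e+00,  1.000e-03]), 'wrist_force': array([-0.274, -0.424,  0.46 ]), 'moment': array([-0.001,  0.005, -0.014]), 'gripper_width': np.float64(0.086)}
top cam at [ 0.40005182 -0.0227054   0.87842446]
rack 0.74 [239. 227. 163.  92.] [0.485 0.186 0.021]
stand 0.73 [412. 210. 153.  88.] [ 0.512 -0.188  0.015]
cone_cream 0.7 [173. 229.  37.  32.] [0.478 0.296 0.099]
cone_coral 0.89 [212. 219.  38.  26.] [0.497 0.22  0.1  ]
cone_teal 0.76 [249. 206.  30.  27.] [0.52  0.145 0.1  ]
cone_teal 0.52 [212. 217.  39.  26.] [0.498 0.218 0.099]
cone_brown 0.88 [284. 196.  26.  29.] [0.535 0.074 0.103]
bobbin_teal 0.48 [254. 232.  14.  14.] [0.473 0.148 0.032]
bobbin_brown 0.69 [290. 226.  12.  11.] [0.486 0.072 0.031]
side cam at [0.11565694 0.51588111 0.56281664]
rack 0.66 [260. 283. 155. 152.] [0.478 0.233 0.02 ]
stand 0.63 [379. 176.  89.  90.] [ 0.496 -0.15   0.021]
stand 0.43 [275. 286.  12.  14.] [0.449 0.224 0.03 ]
cone_cream 0.83 [218. 295.  40.  61.] [0.467 0.32  0.083]
cone_cream 0.23 [261. 285. 159. 157.] [0.475 0.235 0.019]
cone_coral 0.74 [246. 261.  34.  59.] [0.485 0.249 0.082]
cone_teal 0.62 [272. 232.  29.  47.] [0.503 0.175 0.084]
cone_brown 0.87 [294. 204.  27.  51.] [0.521 0.101 0.087]
bobbin_cream 0.73 [249. 321.  12.  18.] [0.431 0.299 0.031]
bobbin_coral 0.51 [274. 287.  14.  15.] [0.449 0.229 0.03 ]
bobbin_coral 0.29 [378. 179.  88.  90.] [ 0.496 -0.147  0.019]
bobbin_teal 0.44 [297. 256.  13.  15.] [0.467 0.152 0.031]
```

```bash
python3 - <<'E'
from h import *
d=shot('top');p=cloud(d);im=d['image']
cv2.imwrite('pics/top1.png',cv2.resize(im[140:300,130:510],None,fx=2.1,fy=2.1,interpolation=cv2.INTER_CUBIC)[:,:,::-1])
d2=shot('side');q=cloud(d2)
cv2.imwrite('pics/side1.png',d2['image'][:,:,::-1])
P=np.vstack([p.reshape(-1,3),q.reshape(-1,3)]);P=P[np.isfinite(P).all(1)]
src=p.reshape(-1,3)
for nm,X in(('top',p.reshape(-1,3)),('side',q.reshape(-1,3))):
    X=X[np.isfinite(X).all(1)]
    print(nm)
    for c in[(.478,.296),(.497,.22),(.52,.145),(.535,.074)]:
        for z0,z1 in((.1,.12),(.06,.097)):
            m=(np.hypot(*(X[:,:2]-c).T)<.035)&(X[:,2]>z0)&(X[:,2]<z1);a=X[m]
            cc=cv2.minEnclosingCircle(a[:,:2].astype(np.float32)) if len(a)>3 else None
            print(m.sum(),a.mean(0).round(4),cc and (np.round(cc[0],4),round(cc[1],4)))
    m=(X[:,1]<-.01)&(X[:,1]>-.37)&(X[:,0]>.4)&(X[:,0]<.62)
    a=X[m&(X[:,2]>.010)&(X[:,2]<.022)]; rr=cv2.minAreaRect(a[:,:2].astype(np.float32));print('plate',len(a),rr, a.mean(0))
    a=X[m&(X[:,2]>.035)&(X[:,2]<.08)&(X[:,0]<.56)];print('pins');print(a.round(3)[::max(1,len(a)//25)])
    m=(X[:,1]>.01)&(X[:,1]<.37)&(X[:,0]>.4)&(X[:,0]<.62)
    a=X[m&(X[:,2]>.016)&(X[:,2]<.024)]; print('rack',len(a),cv2.minAreaRect(a[:,:2].astype(np.float32)))
E
```

```text
top
146 [0.4857 0.3063 0.1063] (array([0.4867, 0.3075]), 0.0206)
269 [0.4832 0.2987 0.0796] (array([0.4852, 0.3076]), 0.0241)
140 [0.5031 0.2323 0.1065] (array([0.5026, 0.2333]), 0.0225)
242 [0.4998 0.2257 0.0795] (array([0.5032, 0.2334]), 0.0244)
133 [0.5209 0.1585 0.1065] (array([0.5209, 0.1597]), 0.022)
203 [0.5159 0.1517 0.0793] (array([0.5202, 0.1585]), 0.024)
132 [0.538  0.0858 0.1066] (array([0.5387, 0.0855]), 0.0218)
178 [0.5317 0.0812 0.0792] (array([0.538 , 0.0851]), 0.0246)
plate 7213 ((0.5416851043701172, -0.1791582852602005), (0.17417651414871216, 0.31120389699935913), 12.457509994506836) [ 0.51049216 -0.1824561   0.01591755]
pins
[[ 0.533 -0.296  0.066]
 [ 0.531 -0.294  0.067]
 [ 0.533 -0.295  0.045]
 [ 0.529 -0.296  0.065]
 [ 0.53  -0.294  0.047]
 [ 0.527 -0.296  0.065]
 [ 0.528 -0.294  0.046]
 [ 0.526 -0.299  0.057]
 [ 0.526 -0.299  0.045]
 [ 0.515 -0.22   0.062]
 [ 0.516 -0.22   0.043]
 [ 0.512 -0.222  0.067]
 [ 0.514 -0.22   0.044]
 [ 0.511 -0.222  0.066]
 [ 0.511 -0.221  0.048]
 [ 0.509 -0.221  0.045]
 [ 0.498 -0.145  0.067]
 [ 0.5   -0.145  0.041]
 [ 0.496 -0.149 
[... 1060 characters left out ...]
  0.046]
 [ 0.528 -0.297  0.043]
 [ 0.531 -0.294  0.038]
 [ 0.512 -0.221  0.067]
 [ 0.511 -0.22   0.063]
 [ 0.513 -0.22   0.056]
 [ 0.517 -0.219  0.05 ]
 [ 0.512 -0.22   0.049]
 [ 0.513 -0.218  0.044]
 [ 0.512 -0.218  0.039]
 [ 0.496 -0.147  0.064]
 [ 0.494 -0.145  0.061]
 [ 0.498 -0.147  0.053]
 [ 0.494 -0.15   0.051]
 [ 0.496 -0.145  0.047]
 [ 0.492 -0.149  0.044]
 [ 0.494 -0.148  0.038]
 [ 0.48  -0.071  0.065]
 [ 0.478 -0.075  0.061]
 [ 0.48  -0.071  0.058]
 [ 0.477 -0.074  0.055]
 [ 0.481 -0.074  0.047]
 [ 0.478 -0.078  0.044]
 [ 0.478 -0.075  0.04 ]
 [ 0.48  -0.074  0.035]]
rack 5660 ((0.525915265083313, 0.20454923808574677), (0.1938474178314209, 0.3202926814556122), 13.145062446594238)
```

View pics/top1.png

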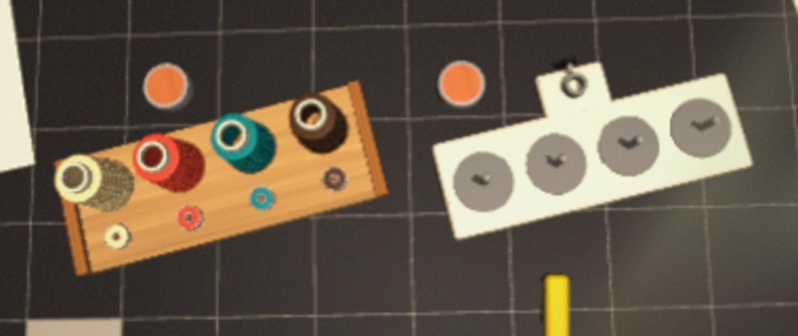

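View pics/side1.png

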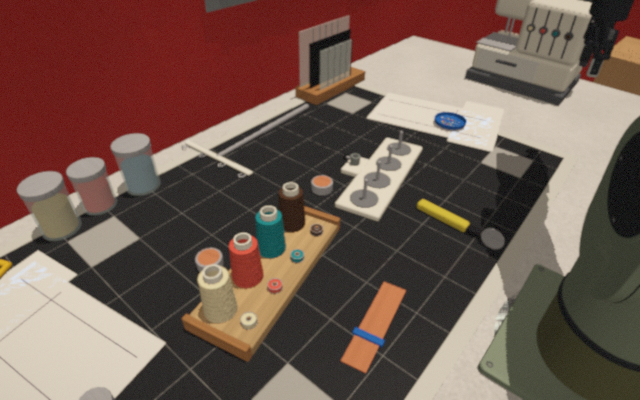

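The rack, left to right, holds cream (≈173,229 px), coral, teal and brown (≈284,196). The empty stand is to the right, with its pins along one row, and the yaw of both is about 0.228 rad. In world coordinates the dowels are about (.486,.309), (.503,.2345), (.520,.160) and (.538,.086). The pins are about (.479,-.074), (.496,-.147), (.513,-.220) and (.530,-.295). I'll grip across the row, brown first.

```bash
python3 -m creep '[[2.0,3.1,0,0.071,0],[2.0,3.1,0,0.071,0],[2.0,3.1,0,0.071,0],[2.0,3.1,0,0.071,0],[2.0,3.1,0,0.071,0],[2.0,3.1,0,0.071,0],[2.0,3.1,0,0.071,0],[2.0,3.1,0,0.071,0],[2.0,3.1,0,0.071,0],[2.0,3.1,0,0.071,0]]' 45
python3 -m creep '[[1.2,3.1,0,0.071,0],[1.2,3.1,0,0.071,0],[1.2,3.1,0,0.071,0],[1.2,3.1,0,0.071,0],[1.2,3.1,0,0.071,0],[1.2,3.1,0,0.071,0],[1.2,3.1,0,0.071,0],[1.2,3.1,0,0.071,0],[1.2,3.1,0,0.071,0],[1.2,3.1,0,0.071,0]]'
```

```text
clock: 2.2
eef_pos: [0.4155, -0.2221, 0.2314]
ee_rot: [3.053, -0.739, 0.0]
wrist_force: [0.6, -0.6, 1.1]
gripper_width: 0.0856
clock: 3.2
eef_pos: [0.5352, 0.088, 0.2314]
ee_rot: [3.12, 0.368, 0.0]
wrist_force: [-0.5, -0.8, -0.6]
gripper_width: 0.0853
```

```bash
python3 -m creep '[[0.2,-0.2,-2.5,0,0],[0,0,-2.5,0,0],[0,0,-2.5,0,0],[0,0,-2.5,0,0],[0,0,-2.2,0,0],[0,0,-2,0,0],[0,0,-1.2,0,0],[0,0,-1,0,0],[0,0,0,0,0],[0,0,0,0,0]]' 45
python3 -m creep '[[0,0,0,0,0.6],[0,0,0,0,0.6],[0,0,0,0,0.6],[0,0,0,0,1],[0,0,0,0,1],[0,0,0,0,1],[0,0,0,0,1],[0,0,0,0,1],[0,0,0,0,1],[0,0,0,0,1]]' 45
python3 - <<'E'
from h import *
d=shot('side');cv2.imwrite('pics/g1.png',cv2.resize(d['image'][120:320,200:420],None,fx=2.5,fy=2.5)[:,:,::-1])
E
```

```text
clock: 4.2
eef_pos: [0.537, 0.0847, 0.0678]
ee_rot: [-3.12, -0.364, -0.001]
wrist_force: [0.7, -0.1, -0.4]
gripper_width: 0.0854
clock: 5.2
eef_pos: [0.5369, 0.0846, 0.0678]
ee_rot: [3.12, 0.363, 0.001]
wrist_force: [-1.3, -0.4, 8.4]
gripper_width: 0.0463
```

View pics/g1.png

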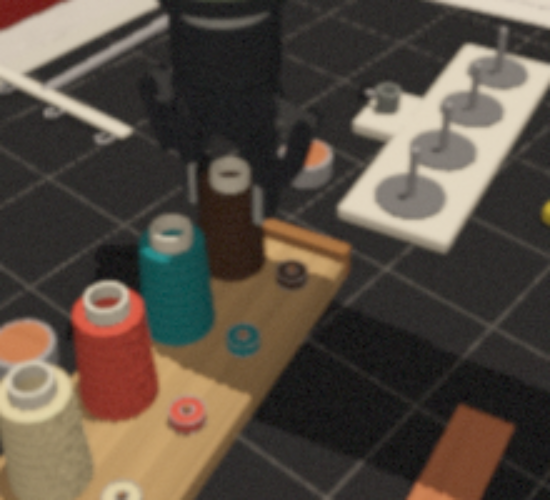

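The grip holds at 46.3 mm and the cone stays upright. I'll lift it and carry it to the far pin.

```bash
python3 -m creep '[[0,0,0.5,0,1],[0,0,1,0,1],[0,0,1,0,1],[0,0,1,0,1],[0,0,1,0,1],[0,0,1,0,1],[0,0,1,0,1],[0,0,1,0,1],[0,0,0.5,0,1],[0,0,0,0,1]]'
python3 -m creep '[[0,-2,0,0,1],[-0.1,-3.8,0,0,1],[-0.1,-4.5,0,0,1],[-0.1,-4.5,0,0,1],[-0.1,-4.6,0,0,1],[-0.1,-4.6,0,0,1],[-0.1,-4.5,0,0,1],[-0.1,-4.5,0,0,1],[0,-3,0,0,1],[0,-2,0,0,1]]'
python3 - <<'E'
from h import *
s=r.read_state();print(s['eef_pos'],s['ee_rot'],s['gripper_width'])
d=shot('side');cv2.imwrite('pics/c1.png',cv2.resize(d['image'][80:260,310:510],None,fx=2.5,fy=2.5)[:,:,::-1])
E
```

```text
clock: 6.25
eef_pos: [0.537, 0.0847, 0.1479]
ee_rot: [-3.12, -0.363, -0.001]
wrist_force: [-1.0, 0.7, -0.6]
gripper_width: 0.0465
clock: 7.25
eef_pos: [0.5288, -0.2981, 0.1466]
ee_rot: [3.121, 0.36, -0.002]
wrist_force: [0.2, 0.7, -1.7]
gripper_width: 0.0458
[ 0.52884414 -0.29809845  0.14655007] [ 3.12075905e+00  3.59620108e-01 -1.73049198e-03] 0.045845392544271724
```

View pics/c1.png

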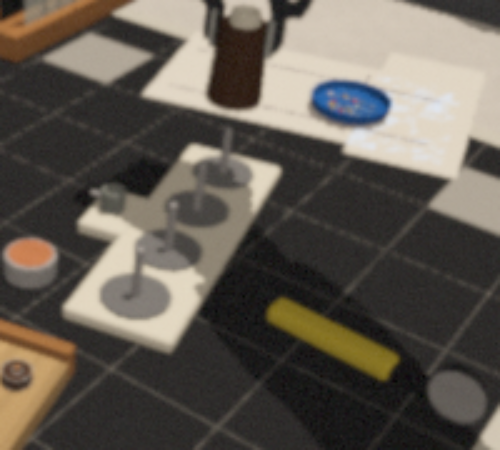

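```bash
cat >> h.py <<'E'
from scipy.optimize import least_squares
def cone(c,foot,rad=.045,name='side'):
    """fit a cone axis (top xy, foot xy) to body points below the pads"""
    X=cloud(shot(name)).reshape(-1,3);X=X[np.isfinite(X).all(1)]
    m=(np.hypot(*(X[:,:2]-c).T)<rad)&(X[:,2]>foot+.003)&(X[:,2]<foot+.048);a=X[m]
    def f(q):
        h=a[:,2]-foot;x=q[0]+q[2]*h;y=q[1]+q[3]*h
        return np.hypot(a[:,0]-x,a[:,1]-y)-(.027-.0035*h/.058)
    s=least_squares(f,[c[0],c[1],0,0],loss='soft_l1',f_scale=.002)
    print(len(a),'foot xy',s.x[:2].round(4),'tilt',s.x[2:].round(3),'minz',a[:,2].min().round(3),'rms',np.sqrt((s.fun**2).mean()).round(4))
E
python3 - <<'E'
from h import *
cone((.529,-.297),.10)
cone((.529,-.297),.10,name='top')
E
```

```text
400 foot xy [ 0.5304 -0.2976] tilt [-0.023 -0.002] minz 0.103 rms 0.0013
315 foot xy [ 0.5302 -0.2969] tilt [-0.027  0.024] minz 0.103 rms 0.0033
```

```bash
python3 -m creep '[[0.1,0.2,-1,0,1],[0,0,-1,0,1],[0,0,-1,0,1],[0,0,-1,0,1],[0,0,-1,0,1],[0,0,-1,0,1],[0,0,-1,0,1],[0,0,-0.7,0,1],[0,0,-0.4,0,1],[0,0,-0.2,0,1]]'
python3 -m creep '[[0,0,0,0,1],[0,0,0,0,1],[0,0,0,0,0.5],[0,0,0,0,0.3],[0,0,0,0,0],[0,0,0,0,0],[0,0,0,0,0],[0,0,0,0,0],[0,0,0,0,0],[0,0,0,0,0]]'
```

```text
clock: 8.4
eef_pos: [0.5308, -0.2933, 0.064]
ee_rot: [-3.12, -0.364, 0.0]
wrist_force: [-1.0, 0.8, 6.6]
gripper_width: 0.0459
clock: 9.4
eef_pos: [0.5308, -0.2933, 0.0643]
ee_rot: [-3.12, -0.364, 0.0]
wrist_force: [-0.5, -0.3, 0.5]
gripper_width: 0.0853
```

```bash
python3 -m creep '[[0,0,0.7,0,0],[0,0,1,0,0],[0,0,1.5,0,0],[0,0,2,0,0],[0,0,2,0,0],[0,0,2,0,0],[0,0,2,0,0],[0,0,1,0,0],[-0.1,2,0.8,0,0],[-0.1,3.4,0,0,0]]'
python3 -m creep '[[-0.1,4,0,0,0],[-0.1,4,0,0,0],[-0.1,4,0,0,0],[-0.1,4,0,0,0],[-0.1,4,0,0,0],[-0.1,4,0,0,0],[-0.1,4,0,0,0],[-0.1,4,0,0,0],[-0.1,4,0,0,0],[0,4,0,0,0]]'
python3 - <<'E'
from h import *
cone((.530,-.295),.016)
cone((.530,-.295),.016,name='top')
cone((.52,.16),.02)
print(r.read_state()['eef_pos'])
E
```

```text
clock: 10.4
eef_pos: [0.5286, -0.2405, 0.1953]
ee_rot: [3.12, 0.359, 0.002]
wrist_force: [1.7, 0.7, 0.3]
gripper_width: 0.0856
clock: 11.4
eef_pos: [0.5194, 0.1623, 0.1947]
ee_rot: [3.12, 0.364, 0.0]
wrist_force: [1.2, -0.3, 0.2]
gripper_width: 0.0852
326 foot xy [ 0.5339 -0.2902] tilt [ 0.002 -0.009] minz 0.019 rms 0.0015
264 foot xy [ 0.5315 -0.2915] tilt [0.017 0.026] minz 0.019 rms 0.0033
553 foot xy [0.5216 0.1609] tilt [0.012 0.003] minz 0.023 rms 0.0033
[0.51921051 0.16314807 0.19454687]
```

Brown is seated upright about 4 mm from its pin. Next is teal.

```bash
python3 -m creep '[[0.1,-0.3,-2,0,0],[0,0,-2.5,0,0],[0,0,-2.5,0,0],[0,0,-2,0,0],[0,0,-1.5,0,0],[0,0,-1.3,0,0],[0,0,-1,0,0],[0,0,0,0,0],[0,0,0,0,0.5],[0,0,0,0,0.5]]'
python3 -m creep '[[0,0,0,0,1],[0,0,0,0,1],[0,0,0,0,1],[0,0,0,0,1],[0,0,0,0,1],[0,0,0,0,1],[0,0,0,0,1],[0,0,0,0,1],[0,0,0,0,1],[0,0,0,0,1]]' 45
python3 -m creep '[[0,0,0.5,0,1],[0,0,1,0,1],[0,0,1,0,1],[0,0,1,0,1],[0,0,1,0,1],[0,0,1,0,1],[0,0,1,0,1],[0,0,1,0,1],[0,0,0.5,0,1],[0,0,0,0,1]]'
```

```text
clock: 12.55
eef_pos: [0.5211, 0.1577, 0.0669]
ee_rot: [-3.12, -0.363, -0.001]
wrist_force: [-0.3, 0.4, 0.3]
gripper_width: 0.0585
clock: 13.55
eef_pos: [0.521, 0.1577, 0.067]
ee_rot: [-3.12, -0.364, -0.001]
wrist_force: [-1.0, -0.2, 9.0]
gripper_width: 0.0462
clock: 14.55
eef_pos: [0.521, 0.1577, 0.1469]
ee_rot: [-3.12, -0.363, -0.001]
wrist_force: [-0.7, -0.2, -1.9]
gripper_width: 0.0463
```

```bash
python3 -m creep '[[0,-2,0,0,1],[-0.1,-3.9,0,0,1],[-0.1,-4.5,0,0,1],[-0.1,-4.6,0,0,1],[-0.1,-4.6,0,0,1],[-0.1,-4.6,0,0,1],[-0.1,-4.5,0,0,1],[-0.1,-4.3,0,0,1],[-0.1,-3,0,0,1],[0,-2,0,0,1]]'
python3 - <<'E'
from h import *
cone((.513,-.220),.10)
cone((.513,-.220),.10,name='top')
print(r.read_state()['eef_pos'])
E
```

```text
clock: 15.55
eef_pos: [0.5119, -0.225, 0.1457]
ee_rot: [3.121, 0.36, -0.002]
wrist_force: [0.2, -0.0, -0.4]
gripper_width: 0.0462
441 foot xy [ 0.514  -0.2213] tilt [-0.023 -0.005] minz 0.103 rms 0.0012
246 foot xy [ 0.5115 -0.2234] tilt [ 0.002 -0.016] minz 0.103 rms 0.003
[ 0.51190804 -0.22531568  0.14553606]
```

```bash
python3 -m creep '[[0,0,-0.8,0,1],[0,0,-1,0,1],[0,0,-1,0,1],[0,0,-1,0,1],[0,0,-1,0,1],[0,0,-1,0,1],[0,0,-1,0,1],[0,0,-0.8,0,1],[0,0,-0.5,0,1],[0,0,-0.25,0,1]]'
python3 -m creep '[[0,0,0,0,1],[0,0,0,0,1],[0,0,0,0,0.5],[0,0,0,0,0.3],[0,0,0,0,0],[0,0,0,0,0],[0,0,0,0,0],[0,0,0,0,0],[0,0,0,0,0],[0,0,0,0,0]]'
python3 -m creep '[[0,0,0.7,0,0],[0,0,1,0,0],[0,0,1.5,0,0],[0,0,2,0,0],[0,0,2,0,0],[0,0,2,0,0],[0,0,2,0,0],[0,0,1,0,0],[-0.1,2,0.8,0,0],[-0.1,3.4,0,0,0]]'
```

```text
clock: 16.65
eef_pos: [0.5128, -0.2224, 0.0627]
ee_rot: [3.12, 0.363, -0.0]
wrist_force: [-7.8, 1.5, 37.0]
gripper_width: 0.046
clock: 17.65
eef_pos: [0.5128, -0.2224, 0.0628]
ee_rot: [3.12, 0.364, -0.0]
wrist_force: [0.1, -0.8, -0.5]
gripper_width: 0.0855
clock: 18.65
eef_pos: [0.5107, -0.1694, 0.1936]
ee_rot: [3.12, 0.358, 0.001]
wrist_force: [1.6, 1.2, -0.6]
gripper_width: 0.0856
```

```bash
python3 -m creep '[[-0.1,4,0,0,0],[-0.1,4.3,0,0,0],[-0.1,4.5,0,0,0],[-0.1,4.5,0,0,0],[-0.1,4.5,0,0,0],[-0.1,4.5,0,0,0],[-0.1,4.5,0,0,0],[-0.1,4.5,0,0,0],[0,3.5,0,0,0],[0,1.5,0,0,0]]'
python3 - <<'E'
from h import *
cone((.513,-.220),.016)
cone((.513,-.220),.016,name='top')
cone((.503,.2345),.02)
print(r.read_state()['eef_pos'])
E
```

```text
clock: 19.65
eef_pos: [0.5018, 0.2382, 0.1929]
ee_rot: [-3.118, -0.369, 0.0]
wrist_force: [-0.0, -1.2, -1.1]
gripper_width: 0.0856
343 foot xy [ 0.5138 -0.2198] tilt [0.021 0.035] minz 0.019 rms 0.0012
222 foot xy [ 0.5125 -0.2184] tilt [0.004 0.027] minz 0.019 rms 0.0046
649 foot xy [0.5042 0.2354] tilt [0.01  0.004] minz 0.023 rms 0.0031
[0.50258683 0.2346036  0.19268279]
```

Teal is seated within about 2 mm. Next is coral.

```bash
python3 -m creep '[[0.1,0.1,-2,0,0],[0,0,-2.5,0,0],[0,0,-2.5,0,0],[0,0,-2,0,0],[0,0,-1.5,0,0],[0,0,-1.2,0,0],[0,0,-0.9,0,0],[0,0,0,0,0],[0,0,0,0,0.5],[0,0,0,0,0.5]]'
python3 -m creep '[[0,0,0,0,1],[0,0,0,0,1],[0,0,0,0,1],[0,0,0,0,1],[0,0,0,0,1],[0,0,0,0,1],[0,0,0,0,1],[0,0,0,0,1],[0,0,0,0,1],[0,0,0,0,1]]' 45
python3 -m creep '[[0,0,0.5,0,1],[0,0,1,0,1],[0,0,1,0,1],[0,0,1,0,1],[0,0,1,0,1],[0,0,1,0,1],[0,0,1,0,1],[0,0,1,0,1],[0,0,0.5,0,1],[0,0,0,0,1]]'
```

```text
clock: 20.8
eef_pos: [0.5041, 0.2357, 0.0674]
ee_rot: [-3.12, -0.363, -0.001]
wrist_force: [0.5, -0.1, 0.6]
gripper_width: 0.0588
clock: 21.8
eef_pos: [0.5044, 0.2359, 0.0676]
ee_rot: [-3.12, -0.363, -0.003]
wrist_force: [1.4, -0.3, 7.1]
gripper_width: 0.0461
clock: 22.8
eef_pos: [0.504, 0.2357, 0.1474]
ee_rot: [-3.12, -0.363, -0.001]
wrist_force: [1.4, 0.2, -1.6]
gripper_width: 0.0461
```

```bash
python3 -m creep '[[0,-2,0,0,1],[-0.1,-3.9,0,0,1],[-0.1,-4.5,0,0,1],[-0.1,-4.7,0,0,1],[-0.1,-4.7,0,0,1],[-0.1,-4.7,0,0,1],[-0.1,-4.5,0,0,1],[-0.1,-4.3,0,0,1],[-0.1,-3,0,0,1],[0,-2,0,0,1]]'
python3 - <<'E'
from h import *
cone((.496,-.147),.10)
cone((.496,-.147),.10,name='top')
print(r.read_state()['eef_pos'])
E
```

```text
clock: 23.8
eef_pos: [0.4951, -0.15, 0.1463]
ee_rot: [3.121, 0.36, -0.002]
wrist_force: [1.1, 0.2, -1.9]
gripper_width: 0.0462
464 foot xy [ 0.4961 -0.1512] tilt [0.034 0.034] minz 0.103 rms 0.0012
138 foot xy [ 0.4954 -0.1524] tilt [0.007 0.002] minz 0.104 rms 0.0003
[ 0.49511097 -0.15031777  0.14619744]
```

```bash
python3 -m creep '[[0,0.2,-0.8,0,1],[0,0,-1,0,1],[0,0,-1,0,1],[0,0,-1,0,1],[0,0,-1,0,1],[0,0,-1,0,1],[0,0,-1,0,1],[0,0,-0.8,0,1],[0,0,-0.5,0,1],[0,0,-0.2,0,1]]'
python3 -m creep '[[0,0,0,0,1],[0,0,0,0,1],[0,0,0,0,0.5],[0,0,0,0,0.3],[0,0,0,0,0],[0,0,0,0,0],[0,0,0,0,0],[0,0,0,0,0],[0,0,0,0,0],[0,0,0,0,0]]'
python3 -m creep '[[0,0,0.7,0,0],[0,0,1,0,0],[0,0,1.5,0,0],[0,0,2,0,0],[0,0,2,0,0],[0,0,2,0,0],[0,0,2,0,0],[0,0,1,0,0],[-0.1,2,0.8,0,0],[-0.1,3.4,0,0,0]]'
```

```text
clock: 24.9
eef_pos: [0.4957, -0.1453, 0.0634]
ee_rot: [3.12, 0.364, -0.001]
wrist_force: [-4.7, 0.3, 21.0]
gripper_width: 0.0459
clock: 25.9
eef_pos: [0.4957, -0.1453, 0.0637]
ee_rot: [-3.12, -0.364, 0.0]
wrist_force: [0.3, -1.1, -0.6]
gripper_width: 0.0854
clock: 26.9
eef_pos: [0.4938, -0.0924, 0.1947]
ee_rot: [3.12, 0.358, 0.002]
wrist_force: [1.1, 0.6, -0.5]
gripper_width: 0.0856
```

```bash
python3 -m creep '[[-0.1,4,0,0,0],[-0.1,4.3,0,0,0],[-0.1,4.5,0,0,0],[-0.1,4.5,0,0,0],[-0.1,4.5,0,0,0],[-0.1,4.5,0,0,0],[-0.1,4.5,0,0,0],[0,4.4,0,0,0],[0,3.5,0,0,0],[0,1.4,0,0,0]]'
python3 - <<'E'
from h import *
cone((.496,-.147),.016)
cone((.496,-.147),.016,name='top')
cone((.486,.309),.02)
print(r.read_state()['eef_pos'])
E
```

```text
clock: 27.9
eef_pos: [0.4856, 0.3131, 0.1937]
ee_rot: [-3.118, -0.369, 0.001]
wrist_force: [0.4, -0.1, 0.5]
gripper_width: 0.0854
394 foot xy [ 0.4959 -0.1468] tilt [0.039 0.011] minz 0.019 rms 0.0013
171 foot xy [ 0.4944 -0.1447] tilt [0.044 0.022] minz 0.019 rms 0.006
795 foot xy [0.4868 0.3121] tilt [ 0.02  -0.076] minz 0.023 rms 0.0056
[0.48654795 0.30951006 0.19361746]
```

Coral is seated. Last is cream.

```bash
python3 -m creep '[[0,0,-2,0,0],[0,0,-2.5,0,0],[0,0,-2.5,0,0],[0,0,-2,0,0],[0,0,-1.5,0,0],[0,0,-1.2,0,0],[0,0,-0.9,0,0],[0,0,0,0,0],[0,0,0,0,0.5],[0,0,0,0,0.5]]'
python3 -m creep '[[0,0,0,0,1],[0,0,0,0,1],[0,0,0,0,1],[0,0,0,0,1],[0,0,0,0,1],[0,0,0,0,1],[0,0,0,0,1],[0,0,0,0,1],[0,0,0,0,1],[0,0,0,0,1]]' 45
python3 -m creep '[[0,0,0.5,0,1],[0,0,1,0,1],[0,0,1,0,1],[0,0,1,0,1],[0,0,1,0,1],[0,0,1,0,1],[0,0,1,0,1],[0,0,1,0,1],[0,0,0.5,0,1],[0,0,0,0,1]]'
```

```text
clock: 29.05
eef_pos: [0.4871, 0.3097, 0.0685]
ee_rot: [-3.12, -0.363, -0.001]
wrist_force: [-0.1, -0.7, -0.1]
gripper_width: 0.0589
clock: 30.05
eef_pos: [0.4873, 0.3099, 0.0685]
ee_rot: [-3.12, -0.363, -0.002]
wrist_force: [0.8, -0.1, 6.6]
gripper_width: 0.0466
clock: 31.05
eef_pos: [0.487, 0.3098, 0.1484]
ee_rot: [-3.12, -0.363, -0.001]
wrist_force: [-0.6, 0.3, -1.8]
gripper_width: 0.0458
```

```bash
python3 -m creep '[[0,-2,0,0,1],[-0.1,-3.9,0,0,1],[-0.1,-4.5,0,0,1],[-0.1,-4.7,0,0,1],[-0.1,-4.7,0,0,1],[-0.1,-4.7,0,0,1],[-0.1,-4.6,0,0,1],[-0.1,-4.3,0,0,1],[-0.1,-3,0,0,1],[0,-2,0,0,1]]'
python3 - <<'E'
from h import *
cone((.479,-.074),.10)
cone((.479,-.074),.10,name='top')
print(r.read_state()['eef_pos'])
E
```

```text
clock: 32.05
eef_pos: [0.4782, -0.0769, 0.1474]
ee_rot: [3.12, 0.36, -0.002]
wrist_force: [-0.0, 0.9, -0.7]
gripper_width: 0.0464
520 foot xy [ 0.4781 -0.0779] tilt [0.035 0.003] minz 0.103 rms 0.001Traceback (most recent call last):
  File "<stdin>", line 3, in <module>
  File "h.py", line 27, in cone
    print(len(a),'foot xy',s.x[:2].round(4),'tilt',s.x[2:].round(3),'minz',a[:,2].min().round(3),'rms',np.sqrt((s.fun**2).mean()).round(4))
                                                                           ~~~~~~~~~~^^
    return umr_minimum(a, axis, None, out, keepdims, initial, where)
ValueError: zero-size array to reduction operation minimum which has no identity
```

```bash
python3 -m creep '[[0,0.1,-0.8,0,1],[0,0,-1,0,1],[0,0,-1,0,1],[0,0,-1,0,1],[0,0,-1,0,1],[0,0,-1,0,1],[0,0,-1,0,1],[0,0,-0.8,0,1],[0,0,-0.5,0,1],[0,0,-0.25,0,1]]'
python3 -m creep '[[0,0,0,0,1],[0,0,0,0,1],[0,0,0,0,0.5],[0,0,0,0,0.3],[0,0,0,0,0],[0,0,0,0,0],[0,0,0,0,0],[0,0,0,0,0],[0,0,0,0,0],[0,0,0,0,0]]'
python3 -m creep '[[0,0,0.7,0,0],[0,0,1,0,0],[0,0,1.5,0,0],[0,0,2,0,0],[0,0,2,0,0],[0,0,2,0,0],[0,0,2,0,0],[0,0,1,0,0],[0,2,0.8,0,0],[0,3.4,0,0,0]]'
python3 -m creep '[[0,4,0,0,0],[0,4,0,0,0],[0,4,0,0,0],[0,4,0,0,0],[0,4,0,0,0],[0,4,0,0,0],[0,4,0,0,0],[0,4,0,0,0],[0,0,0,0,0],[0,0,0,0,0]]'
python3 - <<'E'
from h import *
for c in[(.479,-.074),(.496,-.147),(.513,-.22),(.53,-.295)]:
    cone(c,.016,.04)
    X=cloud(shot('top')).reshape(-1,3);X=X[np.isfinite(X).all(1)]
    a=X[np.hypot(*(X[:,:2]-c).T)<.03];print('top z',np.percentile(a[:,2],97).round(4), a[a[:,2]>.099].mean(0).round(3))
d=shot('side');cv2.imwrite('pics/e1.png',cv2.resize(d['image'][100:380,180:480],None,fx=2,fy=2)[:,:,::-1])
E
```

```text
clock: 33.15
eef_pos: [0.4787, -0.0734, 0.0641]
ee_rot: [3.12, 0.364, -0.0]
wrist_force: [-8.4, 1.1, 42.5]
gripper_width: 0.0462
clock: 34.15
eef_pos: [0.4788, -0.0734, 0.0643]
ee_rot: [3.12, 0.364, -0.0]
wrist_force: [0.0, -0.6, 0.7]
gripper_width: 0.085
clock: 35.15
eef_pos: [0.4789, -0.0204, 0.1952]
ee_rot: [3.12, 0.358, 0.002]
wrist_force: [0.9, 0.4, -0.8]
gripper_width: 0.0852
clock: 36.15
eef_pos: [0.4783, 0.301, 0.1941]
ee_rot: [3.12, 0.366, -0.001]
wrist_force: [-0.0, 0.2, -0.3]
gripper_width: 0.0854
451 foot xy [ 0.479  -0.0743] tilt [-0.    -0.005] minz 0.019 rms 0.001
top z 0.1077 [ 0.478 -0.074  0.106]
165 foot xy [ 0.4967 -0.1455] tilt [0.026 0.018] minz 0.019 rms 0.0012
top z 0.1071 [ 0.496 -0.144  0.106]
161 foot xy [ 0.5147 -0.2186] tilt [0.004 0.014] minz 0.019 rms 0.0012
top z 0.1074 [ 0.513 -0.218  0.106]
122 foot xy [ 0.5337 -0.291 ] tilt [0.008 0.014] minz 0.019 rms 0.0012
top z 0.1073 [ 0.532 -0.291  0.105]
```

View pics/e1.png

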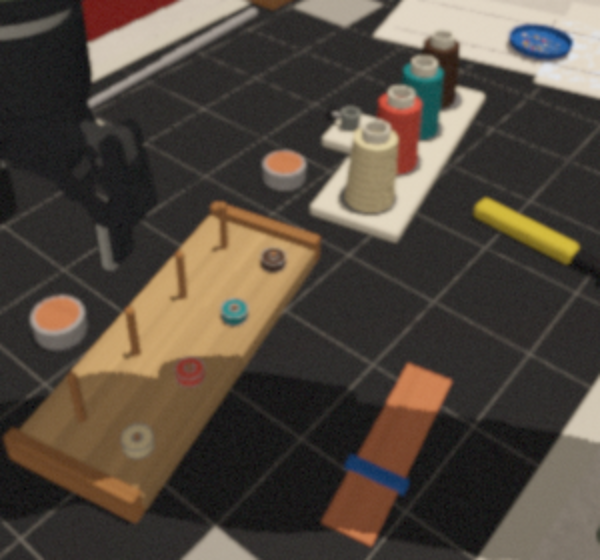

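All four cones stand in order on the stand, with cream nearest at (372,170 px) through to brown at (440,70 px). The bobbins are on their pegs and the gripper is clear.

```bash
python3 -c "
from plant import r
print(r.sign_off())"
```

```text
the job is handed in; nothing more can be done
None
```

I moved the four cones one at a time, brown, teal, coral, then cream, from the rack to the pins of the same rank. I handed the job in at about 36 s of the 102 s allowed.

- **Position:** in the last check, cream, coral and teal stood within about 2 mm of their pins. Brown was about 5 mm off, inside the 13 mm limit.
- **Height and tilt:** the cone tops measured about 0.107 m, against 0.106 m expected when fully seated. The fitted tilts were about 0.03 rad or less, which is close to measurement noise.
- **Bobbins and arm:** all four bobbins were seen on their pegs, and the gripper was clear of everything.
- **Forces:** teal and cream were pressed briefly onto the felt with about 37 and 43 N at the wrist. That is well under the 120 N wrist limit. The 40 N limit is for the arm or gripper body, and this press went through the held cone.
- **Checks that disagreed:** earlier tilt fits from the top camera were noisier than the side camera, with up to about 6 mm residual. While cream was held over its pin, the top view was blocked and gave no reading.

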